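Unclip and line up the bath bottles on the ledge

ROBOT

A 6-joint arm with a two-finger parallel gripper is mounted at the origin on the work surface. World frame = base frame: x ahead of the robot, y to its left, z up, the work surface at z = 0. Lengths are in m, angles in rad, forces in N, time in s.
With the tool pointing down it reaches from about 0.3 to 0.775 m from the base axis. Payload 14.6 kg.
Tool frame: the origin (TCP) lies on the centre line of the jaws, within the pads' length; the fingertips stand 19 mm ahead of it and the grasp point (between the pads) is the TCP; z points along the fingers, y is the line along which they close (so a half turn about z gives the same grasp; the last joint's range is limited). The gripper opens to 94 mm and grips with 3 to 60 N. Pads are 16 mm wide; open, the fingers measure 119 mm over their backs; the gripper's body (75 mm by 177 mm) begins 78 mm behind the grasp point.
Start: joints at [1.045, 0.3, 1.521, -0, 1.321, -0.067], TCP at [0.244, 0.493, 0.224] pointing down, gripper open.
Joint ranges: [-3.03, 3.03], [-0.79, 2.21], [0.23, 2.52], [-1.04, 4.18], [0, 3.07], [-2.55, 2.55]. Speed limits (rad/s): [2.22, 2.22, 2.57, 3.14, 3.14, 3.14].

INTERFACE

Orientations are given as [roll, pitch, yaw] about the fixed x, y, z axes, in that order (R = Rz(yaw) Ry(pitch) Rx(roll)).
In Python, from station import get_obs, camera, workorder gives the robot as it stands.
- The arm moves only by the tool play_rows, never from a script. Its argument "motion" is a list that holds one entry, the list of rows, each a list of 7 numbers: the shift along the tool's x, y, z as a fraction of full scale, then the turn, a rotation vector about the tool's x, y, z as a fraction of full scale, then the opening, from -1 (shut) to 1 (fully open). In form: [[[x, y, z, ax, ay, az, grip], ...]]. A call has 1 to 10 rows; each row is the pose to reach, as a shift and turn from the pose commanded when the call began, along the tool's axes at that moment, turning the shorter way round; what a row does not reach only later rows make up. Full scale, the value 1, is 0.25 m for a shift and 2 pi rad for a turn. A row lasts 1/10 s, in which the tool goes at most 50 mm and 8.59 degrees, less where a joint would pass 70% of its speed; a pose out of reach is approached as far as the arm can. A call with a number of a shift or a turn outside -1 to 1 is refused whole. A call with a gripper value outside its range is refused whole. The fingers move at their own pace and stop on an object; "grip_force" is the grip in N (left out, the last holds). Time passes only in rows, so rows that repeat a pose let the fingers close. It gives the time, the measured TCP pose, the force, the opening and the grip force at its end, in the units of the state.
- get_obs(): the state, without advancing time (a new reading comes with each control period).
- camera(name): name is "side" or "top"; returns a dict with "frame" (384x512x3 uint8, red, green, blue), "z_map" (384x512 float32, m along the optical axis (not along the pixel's ray), 0 where there is no reading), "camera_matrix" (3x3 intrinsics, pixels), "T" (4x4, takes a point from camera to world coordinates). Camera axes: x right, y up, looking along -z (the intrinsics and any distortion apply to the point x, -y, -z); pixel columns grow to the right and rows downward; lengths in m; the calibration is good to about 2 mm. A picture is of the moment at which its call begins.
- workorder.hand_in(): hands the job in; it is judged then, once.
The state is a dict: "time_s": time; "qpos": joint angles; "joint_vel": joint speeds; "tau": joint torques, N m; "ee_pos": TCP position; "eef_rot": TCP orientation; "force": force on the tool from outside, world axes, zero at the start; "moment": the same for the moment, N m; "grip_width": finger opening in m; "grip_force": force on a finger pad.
Only numpy, scipy, OpenCV 4.12 (cv2) and the standard library are available. Lean on these libraries where they do the work, as an engineer would, in place of code of your own. Each camera call takes 0.05 s, during which the arm holds its last target. There are 200 camera calls.

TASK

Tidy the bath bottles into one neat row on the black non-slip strip of the tiled ledge, starting against the white end panel: pull the amber bottle up out of its sprung snap holder and stand it first, next to the panel, then stand the white bottle beside it, then the green one beside the white. Set each down upright, square to the ledge and close to its neighbour, let go, and leave the jar, tumbler and soap dish alone.

Things in the scene. Friction and masses are not known exactly. Their poses are not given: they have to be found in the camera images.
- ledge: Fixed beige tiled ledge, 110 mm deep (x), 360 mm long (y), top 30 mm above the work surface; origin at the centre of its underside. At its +y end a white end panel, 12 mm thick, 50 mm high. A black non-slip strip 46 mm wide, flush with the top, runs 220 mm from the panel along the centre line. A blue jar stands near the other end.
- row_start (a point): Point on the ledge's top (30 mm up), on the centre line of the strip, at the inner face of the white end panel. Axes as the ledge's: the row runs from here along -y.
- holder: Fixed steel snap holder, base 72 (x) by 136 mm (y); origin at the centre of its underside. The amber bottle stands on its 8 mm base plate between lips 20 mm high and side cheeks 52 mm high, whose black sprung rollers snap into the grooves of its foot. A straight upward pull of about 10 N plus the weight overcomes them in the first 7 mm; after 50 mm the bottle is clear.
- amber: Amber bottle with a white cap. Upright; origin at the centre of its underside, z up, x along its 40 mm depth, y along its 56 mm width. On top a block cap 42 mm wide, 34 mm deep (grip it across the 34 mm). 0.15 to 0.29 kg. Body top at 107 mm, cap from there to 149 mm. A 20 mm high foot, above it a side groove 14 mm high and 3.5 mm deep. It starts snapped into the holder, axes aligned.
- white: White bottle with a blue cap. Upright; origin at the centre of its underside, z up, x along its 40 mm depth, y along its 56 mm width. On top a block cap 42 mm wide, 34 mm deep (grip it across the 34 mm). 0.15 to 0.29 kg. Body top at 110 mm, cap from there to 152 mm.
- green: Dark green bottle with a black cap. Upright; origin at the centre of its underside, z up, x along its 40 mm depth, y along its 56 mm width. On top a block cap 42 mm wide, 34 mm deep (grip it across the 34 mm). 0.15 to 0.29 kg. Body top at 104 mm, cap from there to 146 mm.
- jar: Bystander: blue jar with a metal lid, 60 mm across, 65 mm high, on the ledge near its -y end; origin at the centre of its underside.
- tumbler: Bystander: white tumbler 76 mm across, 95 mm high, with a red toothbrush up to 155 mm; origin at the centre of its underside.
- soapdish: Bystander: white soap dish with a bar of soap, 85 mm (x) by 120 mm (y), 32 mm high; origin at the centre of its underside.

How it is judged:
By the outcome, as a careful person would: the job done as asked, in the order asked, and still so for the second after the job is handed in, with the robot touching nothing.
It also fails if it takes over 72 s, if anything falls off the work surface, if the arm or the gripper's body presses on something with over 40 N, if the wrist force passes 120 N, or if a joint passes its speed limit or range.

## Working session

There is one attempt and no reset: what is moved stays moved. The work goes in short steps, Python scripts to look and compute and a tool call to move; the robot and the scene stay as the last step left them, time stands still between calls to the robot, and variables do not carry over. Pictures are saved under pics/ and viewed, at most 10 in all, crops included, and the job is handed in when it is done.

Besides the shell and the picture viewer there is one more tool, called after ">>>" as name(argument=value, ...) on one line, values as JSON. play_rows: Moves the arm, as the interface text tells. Its arguments: {"type":"object","properties":{"motion":{"type":"array"},"grip_force":{"type":"number"}},"required":["motion"]}

```bash
mkdir -p pics; ls; python3 - <<'E'
from station import get_obs, camera
import cv2,numpy as np
o=get_obs();print(o)
for n in("top","side"):
    c=camera(n);cv2.imwrite(f"pics/{n}0.png",c["frame"][:,:,::-1]);np.savez(f"{n}0.npz",**c);print(c["camera_matrix"],c["T"],[k for k in c])
E
```

```text
pics
{'time_s': 0.0, 'qpos': array([ 1.04541501e+00,  3.00467877e-01,  1.52159605e+00,  2.45514248e-05,
        1.32070616e+00, -6.65711200e-02]), 'joint_vel': array([ 4.23439285e-04, -8.62350752e-04,  1.14231574e-03,  1.24762469e-03,
       -2.21255804e-05,  1.63030975e-03]), 'tau': array([-1.31389224e-04, -5.31805015e+01, -3.52739990e+01,  7.08533311e-02,
        2.43817322e-02, -7.88016428e-05]), 'ee_pos': array([0.24344309, 0.49291209, 0.22388176]), 'eef_rot': array([-3.14041941e+00, -1.02052797e-04,  2.68277630e+00]), 'force': array([ 0.02084643, -0.17592411, -0.13206775]), 'moment': array([ 0.01783674,  0.00917163, -0.00369284]), 'grip_force': 0.0, 'grip_width': 0.09429662992431274}
[[357.06234471   0.         249.23961063]
 [  0.         357.06234471 197.67538639]
 [  0.           0.           1.        ]] [[-0.02198604  0.99324424 -0.11394072  0.43487792]
 [-0.99965519 -0.0202039   0.01677234  0.00968312]
 [ 0.01435698  0.11427019  0.99334596  0.91225192]
 [ 0.          0.          0.          1.        ]] ['frame', 'z_map', 'camera_matrix', 'T']
[[497.28879613   0.         253.58511206]
 [  0.         497.28879613 197.1964473 ]
 [  0.           0.           1.        ]] [[ 0.96702561  0.14371322 -0.21025695  0.27367697]
 [-0.25459209  0.56708461 -0.78332491 -0.99580322]
 [ 0.00665933  0.811025    0.58497359  0.80500141]
 [ 0.          0.          0.          1.        ]] ['frame', 'z_map', 'camera_matrix', 'T']
```

View pics/top0.png

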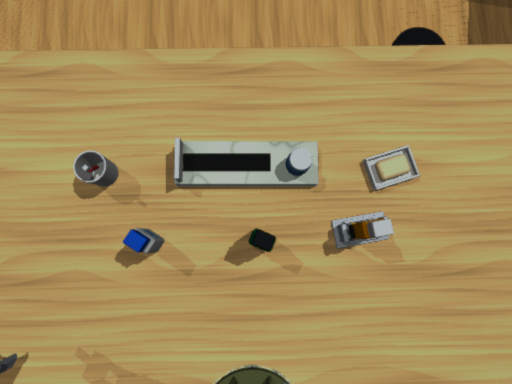

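View pics/side0.png

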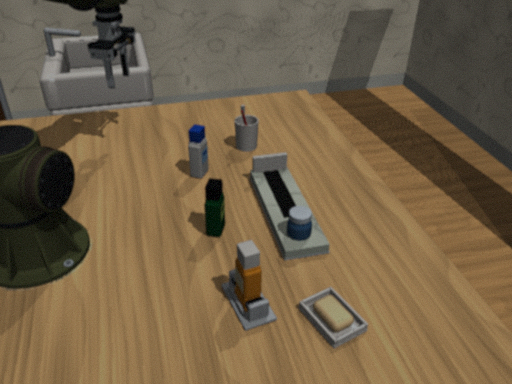

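The top view shows the white bottle's blue cap at about (133,240), the green bottle's cap at (262,240), and the amber bottle's cap at about (381,228) in the holder. The ledge spans (175–318, 140–188), with the panel at its left (+y) end and the jar at (300,160). The side view shows all three bottles standing clear of each other.

```bash
cat > h.py <<'E'
import numpy as np,cv2
def world(c):
    K,T=c["camera_matrix"],c["T"];z=c["z_map"];v,u=np.mgrid[:z.shape[0],:z.shape[1]]
    p=np.stack([(u-K[0,2])/K[0,0]*z,-(v-K[1,2])/K[1,1]*z,-z],-1)
    return p@T[:3,:3].T+T[:3,3]
def plane(c,uv,h):
    K,T=c["camera_matrix"],c["T"];uv=np.atleast_2d(uv)
    d=np.c_[(uv[:,0]-K[0,2])/K[0,0],-(uv[:,1]-K[1,2])/K[1,1],-np.ones(len(uv))]@T[:3,:3].T
    return T[:3,3]+d*((h-T[2,3])/d[:,2])[:,None]
def rect(c,mask,h):
    "min-area rectangle, in world xy at height h, of the largest blob"
    cs,_=cv2.findContours(mask.astype(np.uint8),cv2.RETR_EXTERNAL,cv2.CHAIN_APPROX_NONE)
    k=max(cs,key=cv2.contourArea)[:,0].astype(float)
    P=plane(c,k,h)[:,:2].astype(np.float32)*1000
    r=cv2.minAreaRect(P);b=cv2.boxPoints(r);e=[b[1]-b[0],b[2]-b[1]];L=max(e,key=np.linalg.norm)
    return np.round(r[0],1),np.round(sorted(map(np.linalg.norm,e)),1),round(np.degrees(np.arctan2(L[1],L[0]))%180,1),int(mask.sum())
E
python3 - <<'E'
from h import *
for n in("top","side"):
    c=dict(np.load(n+"0.npz"));W=world(c);Z=W[...,2];v,u=np.mgrid[:384,:512]
    print(n,"zero",(c["z_map"]==0).mean(),"table z",np.median(Z[300:340,150:250]),Z[300:340,150:250].std())
    boxes=dict(white=(115,165,225,258,.152),green=(245,280,225,255,.146),amber=(325,400,208,250,.157),ledge=(165,325,130,195,.03),panel=(165,195,130,195,.08),jar=(285,320,140,180,.065)) if n=="top" else \
     dict(white=(185,212,122,180,.152),green=(200,230,175,240,.146),amber=(230,270,238,310,.157))
    for k,(a,b,d,e,h) in boxes.items():
        m=(u>a)&(u<b)&(v>d)&(v<e)&(abs(Z-h)<.007)
        if m.sum()>5: print(k,rect(c,m,h),"z",np.median(Z[m]).round(4),"med",np.median(W[m],0).round(4), "px",u[m].min(),u[m].max(),v[m].min(),v[m].max())
E
```

```text
top zero 0.0037638346354166665 table z 8.838909455827215e-05 0.06898772804395624
white (array([437. , 239.7]), array([34.3, 42.6], dtype=float32), np.float32(55.8), 334) z 0.152 med [0.4371 0.2397 0.152 ] px 123 146 229 251
green (array([432.1, -31.3]), array([33.8, 41.9], dtype=float32), np.float32(65.6), 313) z 0.1461 med [ 0.4317 -0.0309  0.1461] px 252 274 229 250
amber (array([ 452.3, -283.5]), array([33.8, 43.6], dtype=float32), np.float32(99.0), 326) z 0.157 med [ 0.4528 -0.2832  0.157 ] px 371 393 218 236
ledge (array([625.5,  -0.9]), array([110.4, 358.3], dtype=float32), np.float32(89.0), 5272) z 0.0306 med [0.6257 0.008  0.0306] px 175 318 141 184
panel (array([630. , 164.6]), array([12.7, 99.2], dtype=float32), np.float32(178.3), 227) z 0.0804 med [0.629  0.1647 0.0804] px 174 180 137 178
jar (array([ 609.5, -118.3]), array([34.7, 58.6], dtype=float32), np.float32(48.2), 93) z 0.0668 med [ 0.5986 -0.1111  0.0668] px 287 310 152 173
side zero 0.004058837890625 table z -0.00041221796657414655 0.046188033856228154
white (array([435.8, 229.5]), array([36. , 49.5], dtype=float32), np.float32(55.1), 108) z 0.15 med [0.4365 0.2338 0.15  ] px 188 204 125 134
green (array([431.8, -40.6]), array([35. , 49.4], dtype=float32), np.float32(66.0), 163) z 0.1445 med [ 0.4324 -0.0381  0.1445] px 205 221 179 191
amber (array([ 451.6, -292.2]), array([34.5, 47.5], dtype=float32), np.float32(99.1), 284) z 0.1559 med [ 0.4518 -0.2911  0.1559] px 237 259 240 259
```

```bash
python3 - <<'E'
from h import *
c=dict(np.load("top0.npz"));W=world(c);Z=W[...,2];v,u=np.mgrid[:384,:512];f=c["frame"].astype(int)
box=(u>165)&(u<325)&(v>130)&(v<195)
print("strip",rect(c,box&(abs(Z-.03)<.006)&(f.max(2)<40),.03))
top=box&(abs(Z-.03)<.005)
for r in (150,158,162,168,182):
    i=np.where(top[r])[0]; P=plane(c,[(i[0]-.5,r),(i[-1]+.5,r)],.03); print(r,i[0],i[-1],P[:,:2].round(4).tolist())
    print([ (int(x),W[r,x,1].round(3).item(),Z[r,x].round(3).item()) for x in range(172,188)])
for n in("top",):
  for k,m in dict(jarlid=(u>280)&(u<320)&(v>135)&(v<185)&(Z>.088)&(Z<.1)).items(): print(k,rect(c,m,.095))
  print("holder top z's", rect(c,(u>325)&(u<400)&(v>205)&(v<255)&(abs(Z-.008)<.004),.008))
s=dict(np.load("side0.npz"));W=world(s);Z=W[...,2];f=s["frame"].astype(int)
b=(u>240)&(u<330)&(v>145)&(v<265)
print("side strip",rect(s,b&(abs(Z-.03)<.006)&(f.max(2)<40),.03)); print("side ledge",rect(s,b&(abs(Z-.03)<.005),.03)); print("side panel",rect(s,b&(abs(Z-.08)<.004),.08))
E
```

```text
strip (array([627.5,  51.1]), array([ 41. , 216.5], dtype=float32), np.float32(88.9), 1458)
150 183 317 [[0.6604, 0.1602], [0.6541, -0.1808]]
[(172, 0.192, 0.003), (173, 0.19, -0.0), (174, 0.187, 0.003), (175, 0.17, 0.079), (176, 0.167, 0.081), (177, 0.165, 0.08), (178, 0.162, 0.082), (179, 0.16, 0.08), (180, 0.159, 0.071), (181, 0.159, 0.058), (182, 0.159, 0.045), (183, 0.159, 0.032), (184, 0.157, 0.029), (185, 0.154, 0.029), (186, 0.152, 0.029), (187, 0.149, 0.031)]
158 183 317 [[0.6398, 0.1603], [0.6335, -0.1799]]
[(172, 0.193, -0.0), (173, 0.19, -0.0), (174, 0.187, 0.002), (175, 0.169, 0.08), (176, 0.168, 0.078), (177, 0.164, 0.083), (178, 0.162, 0.079), (179, 0.16, 0.079), (180, 0.159, 0.072), (181, 0.16, 0.054), (182, 0.159, 0.045), (183, 0.159, 0.029), (184, 0.156, 0.033), (185, 0.154, 0.032), (186, 0.152, 0.03), (187, 0.149, 0.03)]
162 183 317 [[0.6296, 0.1603], [0.6232, -0.1794]]
[(172, 0.193, 0.0), (173, 0.19, 0.002), (174, 0.187, 0.002), (175, 0.169, 0.082), (176, 0.167, 0.081), (177, 0.165, 0.078), (178, 0.162, 0.082), (179, 0.16, 0.08), (180, 0.16, 0.068), (181, 0.16, 0.
[... 669 characters left out ...]
.174, 0.03), (178, 0.171, 0.031), (179, 0.169, 0.03), (180, 0.166, 0.03), (181, 0.164, 0.03), (182, 0.162, 0.029), (183, 0.159, 0.029), (184, 0.156, 0.032), (185, 0.154, 0.031), (186, 0.152, 0.03), (187, 0.149, 0.033)]
jarlid (array([ 618.4, -127.1]), array([50.1, 51.7], dtype=float32), np.float32(88.9), 396)
holder top z's (array([ 452.6, -284.5]), array([ 71.7, 136.3], dtype=float32), np.float32(98.9), 554)
side strip (array([628.5,  49.2]), array([ 40.5, 215.4], dtype=float32), np.float32(88.4), 602)
side ledge (array([625.2,  -8.5]), array([111.7, 361.6], dtype=float32), np.float32(88.7), 2713)
side panel (array([629.4, 158.2]), array([15.9, 97.8], dtype=float32), np.float32(178.0), 132)
```

```bash
python3 - <<'E'
import cv2,numpy as np
a=cv2.imread("pics/top0.png")[125:260,110:410];cv2.imwrite("pics/crop0.png",cv2.resize(a,None,fx=2.6,fy=2.6,interpolation=cv2.INTER_NEAREST))
E
```

```text
(no output)
```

View pics/crop0.png

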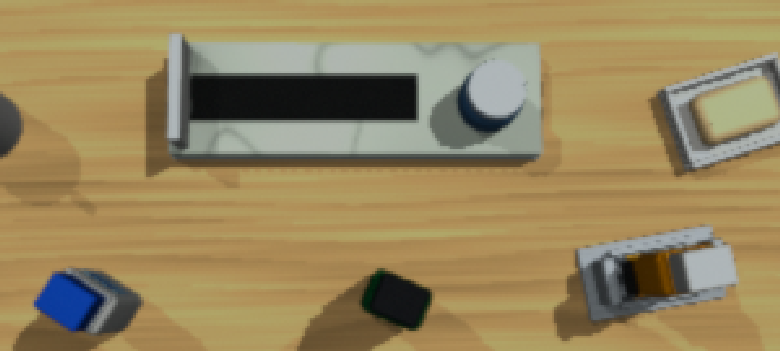

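The crop agrees with the measurements. Cap centres and sizes are right at 34 x 42 mm. The strip runs from the panel's inner face (y ≈ 0.159) along x ≈ 0.628, and the ledge's yaw is about -1°. First I move towards the amber bottle.

>>> play_rows(motion=[[[-0.88, -1, 0, 0, 0, 0.152, 1], [-0.88, -1, 0, 0, 0, 0.152, 1], [-0.88, -1, 0, 0, 0, 0.152, 1], [-0.88, -1, 0, 0, 0, 0.152, 1], [-0.88, -1, 0, 0, 0, 0.152, 1], [-0.88, -1, 0, 0, 0, 0.152, 1], [-0.88, -1, 0, 0, 0, 0.152, 1], [-0.88, -1, 0, 0, 0, 0.152, 1], [-0.88, -1, 0, 0, 0, 0.152, 1]]])

```text
time_s: 1.0
ee_pos: [0.3302, 0.1713, 0.2245]
eef_rot: [3.141, -0.0, 1.727]
force: [0.6, -0.5, 0.1]
grip_width: 0.0942
grip_force: 0.0
```

```bash
cat > go.py <<'E'
import sys,numpy as np
from scipy.spatial.transform import Rotation as R
from station import get_obs
# usage: go.py x y z yawdeg  -> fractions for play_rows
x,y,z,w=map(float,sys.argv[1:5]);o=get_obs()
A=R.from_euler("xyz",o["eef_rot"]);B=R.from_euler("xyz",[np.pi,0,np.radians(w)])
d=A.inv().apply(np.array([x,y,z])-o["ee_pos"])
print("t",o["time_s"],"pos",o["ee_pos"].round(4),"rot",np.degrees(o["eef_rot"]).round(2),"F",o["force"].round(1),"grip",round(o["grip_width"],4),o["grip_force"])
print("frac",(d/.25).round(4),((A.inv()*B).as_rotvec()/2/np.pi).round(4))
E
python3 go.py .4525 -.284 .224 99
```

```text
t 1.0 pos [0.3302 0.1713 0.2245] rot [ 1.7999e+02 -1.0000e-02  9.8930e+01] F [ 0.6 -0.5  0.1] grip 0.0942 0.0
frac [-1.8751e+00  2.0050e-01  1.6000e-03] [ 0.     -0.     -0.0002]
```

>>> play_rows(motion=[[[-0.94, 0.1, 0, 0, 0, 0, 1], [-0.94, 0.1, 0, 0, 0, 0, 1], [-0.94, 0.1, 0, 0, 0, 0, 1], [-0.94, 0.1, 0, 0, 0, 0, 1], [-0.94, 0.1, 0, 0, 0, 0, 1]]])

```text
time_s: 1.5
ee_pos: [0.3921, -0.0581, 0.2244]
eef_rot: [-3.142, -0.0, 1.729]
force: [0.1, 0.0, 1.0]
grip_width: 0.0941
grip_force: 0.0
```

>>> play_rows(motion=[[[-0.935, 0.1, 0, 0, 0, 0, 1], [-0.935, 0.1, 0, 0, 0, 0, 1], [-0.935, 0.1, 0, 0, 0, 0, 1], [-0.935, 0.1, 0, 0, 0, 0, 1], [-0.935, 0.1, 0, 0, 0, 0, 1], [-0.935, 0.1, 0, 0, 0, 0, 1], [-0.935, 0.1, 0, 0, 0, 0, 1]]])

```text
time_s: 2.2
ee_pos: [0.4534, -0.2827, 0.2236]
eef_rot: [-3.141, -0.001, 1.729]
force: [0.0, 0.4, 0.2]
grip_width: 0.0938
grip_force: 0.0
```

```bash
python3 go.py .4525 -.284 .140 99
```

```text
t 2.2 pos [ 0.4534 -0.2827  0.2236] rot [-1.7994e+02 -7.0000e-02  9.9060e+01] F [0.  0.4 0.2] grip 0.0938 0.0
frac [-0.0048 -0.0039  0.3343] [-0.0002 -0.0002  0.0002]
```

>>> play_rows(motion=[[[-0.005, -0.004, 0.17, 0, 0, 0, 1], [-0.005, -0.004, 0.29, 0, 0, 0, 1], [-0.005, -0.004, 0.335, 0, 0, 0, 1], [-0.005, -0.004, 0.335, 0, 0, 0, 1], [-0.005, -0.004, 0.335, 0, 0, 0, 0]]])

```text
time_s: 2.7
ee_pos: [0.4528, -0.2847, 0.1422]
eef_rot: [3.14, 0.001, 1.729]
force: [-1.1, -0.3, 0.3]
grip_width: 0.0889
grip_force: 0.0
```

>>> play_rows(motion=[[[0, 0, 0, 0, 0, 0, -1], [0, 0, 0, 0, 0, 0, -1], [0, 0, 0, 0, 0, 0, -1], [0, 0, 0, 0, 0, 0, -1], [0, 0, 0, 0, 0, 0, -1], [0, 0, 0, 0, 0, 0, -1], [0, 0, 0, 0, 0, 0, -1], [0, 0, 0, 0, 0, 0, -1]]], grip_force=40)

```text
time_s: 3.5
ee_pos: [0.452, -0.285, 0.1407]
eef_rot: [-3.142, -0.0, 1.728]
force: [-0.3, 0.8, -0.5]
grip_width: 0.0339
grip_force: 40.0
```

>>> play_rows(motion=[[[0, 0, -0.01, 0, 0, 0, -1], [0, 0, -0.02, 0, 0, 0, -1], [0, 0, -0.03, 0, 0, 0, -1], [0, 0, -0.04, 0, 0, 0, -1], [0, 0, -0.05, 0, 0, 0, -1], [0, 0, -0.07, 0, 0, 0, -1], [0, 0, -0.1, 0, 0, 0, -1], [0, 0, -0.14, 0, 0, 0, -1], [0, 0, -0.18, 0, 0, 0, -1], [0, 0, -0.22, 0, 0, 0, -1]]])

```text
time_s: 4.5
ee_pos: [0.4523, -0.2851, 0.197]
eef_rot: [3.141, 0.001, 1.728]
force: [0.3, -0.8, -2.1]
grip_width: 0.0339
grip_force: 40.0
```

>>> play_rows(motion=[[[0, 0, -0.04, 0, 0, 0, -1], [0, 0, -0.08, 0, 0, 0, -1], [0, 0, -0.12, 0, 0, 0, -1], [0, 0, -0.16, 0, 0, 0, -1], [0, 0, -0.19, 0, 0, 0, -1], [0, 0, -0.2, 0, 0, 0, -1], [0, 0, -0.2, 0, 0, 0, -1]]])

```text
time_s: 5.2
ee_pos: [0.452, -0.285, 0.2459]
eef_rot: [3.141, 0.0, 1.728]
force: [-0.3, 0.3, -2.5]
grip_width: 0.0336
grip_force: 40.0
```

```bash
python3 go.py .629 .127 .245 89; python3 - <<'E'
from h import *
from station import camera
c=camera("side");cv2.imwrite("pics/side1.png",cv2.resize(c["frame"][180:360,180:360,::-1],None,fx=3,fy=3))
E
```

```text
t 5.2 pos [ 0.452  -0.285   0.2459] rot [1.7999e+02 1.0000e-02 9.8990e+01] F [-0.3  0.3 -2.5] grip 0.0336 39.997429847717285
frac [1.5173 0.9569 0.0034] [0.     0.     0.0278]
```

View pics/side1.png

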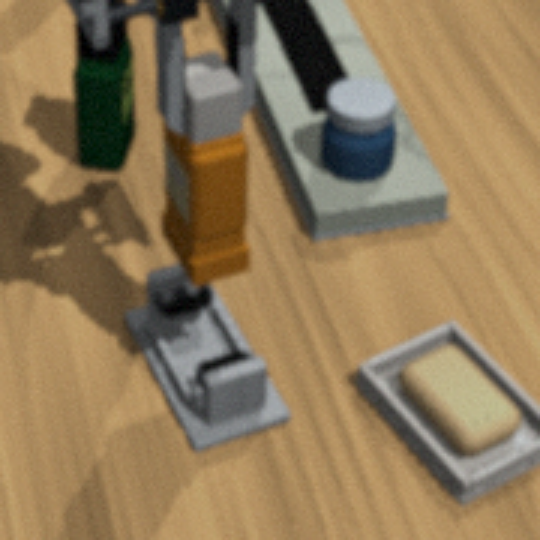

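Amber came out cleanly and hangs upright, with the empty holder below it. Now I carry it to the ledge.

>>> play_rows(motion=[[[0.06, 0.04, 0, 0, 0, 0, -1], [0.18, 0.115, 0, 0, 0, 0, -1], [0.32, 0.2, 0, 0, 0, 0, -1], [0.46, 0.29, 0, 0, 0, 0, -1], [0.6, 0.38, 0, 0, 0, 0, -1], [0.75, 0.475, 0, 0, 0, 0, -1]]])

```text
time_s: 5.85
ee_pos: [0.5402, -0.0798, 0.2452]
eef_rot: [-3.141, -0.0, 1.727]
force: [-0.3, -0.9, -2.7]
grip_width: 0.0336
grip_force: 40.0
```

>>> play_rows(motion=[[[0.13, 0.085, 0, 0, 0, 0.007, -1], [0.27, 0.17, 0, 0, 0, 0.014, -1], [0.41, 0.26, 0, 0, 0, 0.021, -1], [0.53, 0.335, 0, 0, 0, 0.028, -1], [0.63, 0.4, 0, 0, 0, 0.028, -1], [0.69, 0.44, 0, 0, 0, 0.028, -1], [0.71, 0.46, 0, 0, 0, 0.028, -1], [0.71, 0.46, 0, 0, 0, 0.028, -1]]])

```text
time_s: 6.65
ee_pos: [0.6258, 0.1122, 0.2449]
eef_rot: [-3.14, 0.0, 1.553]
force: [-0.3, -0.1, -3.4]
grip_width: 0.034
grip_force: 40.0
```

```bash
python3 go.py .6288 .1265 .180 89; python3 - <<'E'
from h import *
from station import camera
c=camera("side");np.savez("side2.npz",**c);cv2.imwrite("pics/side2.png",cv2.resize(c["frame"][60:260,180:360,::-1],None,fx=3,fy=3))
W=world(c);f=c["frame"].astype(int);Z=W[...,2]
m=(f[...,0]>f[...,2]*2.2)&(f[...,0]>90)&(Z>.1)&(Z<.25)&(W[...,0]>.55)
P=W[m];print(m.sum(),P.min(0),P.max(0),np.percentile(P,[2,50,98],axis=0))
E
```

```text
t 6.65 pos [0.6258 0.1122 0.2449] rot [-1.7994e+02  1.0000e-02  8.8950e+01] F [-0.3 -0.1 -3.4] grip 0.034 39.997352957725525
frac [0.0574 0.0111 0.2595] [-0.0002  0.     -0.0001]
442 [0.5925401  0.0771405  0.11217791] [0.64720789 0.34818404 0.22557287] [[0.60879027 0.0788475  0.11611009]
 [0.6276148  0.08365474 0.17517577]
 [0.64421136 0.13084537 0.22166701]]
```

View pics/side2.png

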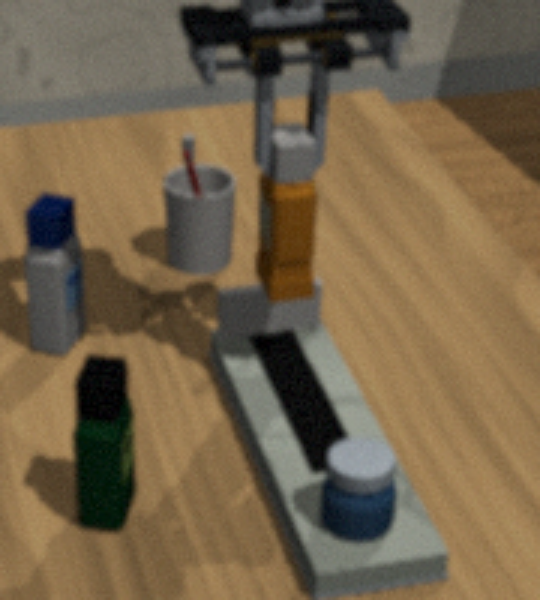

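The bottle hangs square above the strip at about (285,240) in the crop, just short of the panel at (270,310). I move in along y, then lower it.

>>> play_rows(motion=[[[0.025, 0.006, 0.02, 0, 0, 0, -1], [0.057, 0.011, 0.05, 0, 0, 0, -1], [0.057, 0.011, 0.11, 0, 0, 0, -1], [0.057, 0.011, 0.17, 0, 0, 0, -1], [0.057, 0.011, 0.23, 0, 0, 0, -1], [0.057, 0.011, 0.28, 0, 0, 0, -1], [0.057, 0.011, 0.305, 0, 0, 0, -1], [0.057, 0.011, 0.31, 0, 0, 0, -1], [0.057, 0.011, 0.31, 0, 0, 0, -1]]])

```text
time_s: 7.6
ee_pos: [0.629, 0.1262, 0.1684]
eef_rot: [3.141, -0.0, 1.552]
force: [0.8, 0.3, -2.6]
grip_width: 0.0338
grip_force: 40.0
```

```bash
python3 go.py .6288 .1265 .163 89
```

```text
t 7.6 pos [0.629  0.1262 0.1684] rot [179.98  -0.    88.91] F [ 0.8  0.3 -2.6] grip 0.0338 39.99751925468445
frac [ 0.0012 -0.0007  0.0218] [ 0.0001 -0.     -0.0002]
```

>>> play_rows(motion=[[[0, 0, 0.008, 0, 0, 0, -1], [0, 0, 0.014, 0, 0, 0, -1], [0, 0, 0.018, 0, 0, 0, -1], [0, 0, 0.018, 0, 0, 0, -1]]])

```text
time_s: 8.0
ee_pos: [0.6288, 0.1262, 0.1636]
eef_rot: [-3.141, 0.0, 1.552]
force: [-0.6, 0.6, -1.4]
grip_width: 0.0336
grip_force: 40.0
```

>>> play_rows(motion=[[[0, 0, 0.003, 0, 0, 0, -1], [0, 0, 0.005, 0, 0, 0, -1], [0, 0, 0.005, 0, 0, 0, -1]]])

```text
time_s: 8.3
ee_pos: [0.6289, 0.1262, 0.1627]
eef_rot: [3.141, -0.0, 1.552]
force: [-1.3, 0.1, -0.4]
grip_width: 0.0338
grip_force: 40.0
```

>>> play_rows(motion=[[[0, 0, 0.002, 0, 0, 0, -1], [0, 0, 0.002, 0, 0, 0, 1], [0, 0, 0.002, 0, 0, 0, 1], [0, 0, 0.002, 0, 0, 0, 1], [0, 0, 0.002, 0, 0, 0, 1], [0, 0, -0.1, 0, 0, 0, 1], [0, 0, -0.25, 0, 0, 0, 1], [0, 0, -0.32, 0, 0, 0, 1], [0, 0, -0.32, 0, 0, 0, 1]]])

```text
time_s: 9.2
ee_pos: [0.6296, 0.1263, 0.2453]
eef_rot: [3.137, -0.001, 1.552]
force: [-0.4, 0.0, -0.2]
grip_width: 0.0927
grip_force: 0.0
```

```bash
python3 go.py .437 .2397 .245 55.8
```

```text
t 9.2 pos [0.6296 0.1263 0.2453] rot [ 1.7973e+02 -4.0000e-02  8.8910e+01] F [-0.4  0.  -0.2] grip 0.0927 0.0
frac [ 0.4387 -0.7788 -0.0021] [ 0.0007 -0.0003  0.092 ]
```

>>> play_rows(motion=[[[0.44, -0.78, 0, 0, 0, 0.092, 1], [0.44, -0.78, 0, 0, 0, 0.092, 1], [0.44, -0.78, 0, 0, 0, 0.092, 1], [0.44, -0.78, 0, 0, 0, 0.092, 1], [0.44, -0.78, 0, 0, 0, 0.092, 1], [0.44, -0.78, 0, 0, 0, 0.092, 1], [0.44, -0.78, 0, 0, 0, 0.092, 1]]])

```text
time_s: 9.9
ee_pos: [0.4358, 0.2399, 0.2418]
eef_rot: [-3.141, 0.001, 0.975]
force: [-0.6, -0.3, -0.7]
grip_width: 0.0939
grip_force: 0.0
```

```bash
python3 go.py .437 .2397 .134 55.8; python3 - <<'E'
from h import *
from station import camera
c=camera("top");W=world(c);Z=W[...,2];v,u=np.mgrid[:384,:512]
m=(u>165)&(u<260)&(v>125)&(v<200)&(abs(Z-.179)<.005);print("amber cap",rect(c,m,.179),np.median(Z[m]))
m=(u>165)&(u<200)&(v>125)&(v<200)&(abs(Z-.08)<.005);print("panel",rect(c,m,.08))
E
```

```text
t 9.9 pos [0.4358 0.2399 0.2418] rot [-1.7999e+02  4.0000e-02  5.5860e+01] F [-0.6 -0.3 -0.7] grip 0.0939 0.0
frac [0.0023 0.0046 0.431 ] [-0.      0.0001  0.0002]
amber cap (array([628.6, 125.3]), array([34.3, 42.1], dtype=float32), np.float32(89.0), 330) 0.17915932383013444
panel (array([630. , 165.9]), array([11.8, 99.2], dtype=float32), np.float32(0.0), 169)
```

Amber stands straight with its cap at (0.6286, 0.1253), but the gap to the panel is about 6 mm. I'll go back and move it 4 mm closer.

```bash
python3 go.py .6286 .1255 .245 89
```

```text
t 9.95 pos [0.4363 0.2396 0.2417] rot [-1.7998e+02  4.0000e-02  5.5800e+01] F [ 1.2 -0.4  0.1] grip 0.0939 0.0
frac [ 0.0549  0.8928 -0.0133] [-0.0001  0.0001 -0.0922]
```

>>> play_rows(motion=[[[0.055, 0.893, -0.013, 0, 0, -0.0922, 1], [0.055, 0.893, -0.013, 0, 0, -0.0922, 1], [0.055, 0.893, -0.013, 0, 0, -0.0922, 1], [0.055, 0.893, -0.013, 0, 0, -0.0922, 1], [0.055, 0.893, -0.013, 0, 0, -0.0922, 1], [0.055, 0.893, -0.013, 0, 0, -0.0922, 1], [0.055, 0.893, -0.013, 0, 0, -0.0922, 1]]])

```text
time_s: 10.65
ee_pos: [0.6285, 0.1248, 0.2443]
eef_rot: [-3.14, 0.0, 1.551]
force: [-0.7, 0.4, 0.0]
grip_width: 0.0937
grip_force: 0.0
```

```bash
python3 go.py .6286 .1255 .163 89
```

```text
t 10.65 pos [0.6285 0.1248 0.2443] rot [-1.799e+02  1.000e-02  8.888e+01] F [-0.7  0.4  0. ] grip 0.0937 0.0
frac [0.003  0.0007 0.3253] [-0.0003  0.     -0.0003]
```

>>> play_rows(motion=[[[0.003, 0, 0.17, 0, 0, 0, 1], [0.003, 0, 0.29, 0, 0, 0, 1], [0.003, 0, 0.325, 0, 0, 0, 1], [0.003, 0, 0.325, 0, 0, 0, 1], [0.003, 0, 0.325, 0, 0, 0, -1], [0.003, 0, 0.325, 0, 0, 0, -1], [0.003, 0, 0.325, 0, 0, 0, -1], [0.003, 0, 0.325, 0, 0, 0, -1], [0.003, 0, 0.325, 0, 0, 0, -1], [0.003, 0, 0.325, 0, 0, 0, -1]]], grip_force=30)

```text
time_s: 11.65
ee_pos: [0.6283, 0.1265, 0.1646]
eef_rot: [3.141, 0.0, 1.553]
force: [-0.3, -0.3, -0.0]
grip_width: 0.0496
grip_force: 0.0
```

>>> play_rows(motion=[[[0, 0, 0, 0, 0, 0, -1], [0, 0, 0, 0, 0, 0, -1], [0, 0, -0.01, 0, 0, 0, -1], [0.006, 0, -0.02, 0, 0, 0, -1], [0.012, 0, -0.02, 0, 0, 0, -1], [0.016, 0, -0.02, 0, 0, 0, -1], [0.016, 0, -0.02, 0, 0, 0, -1]]])

```text
time_s: 12.35
ee_pos: [0.6283, 0.1307, 0.1693]
eef_rot: [-3.141, 0.0, 1.553]
force: [0.1, 0.1, -2.5]
grip_width: 0.0341
grip_force: 30.0
```

>>> play_rows(motion=[[[0, 0, 0.008, 0, 0, 0, -1], [0, 0, 0.014, 0, 0, 0, -1], [0, 0, 0.019, 0, 0, 0, -1], [0, 0, 0.021, 0, 0, 0, -1], [0, 0, 0.021, 0, 0, 0, -1]]])

```text
time_s: 12.85
ee_pos: [0.6284, 0.1305, 0.1644]
eef_rot: [-3.142, 0.0, 1.553]
force: [-1.6, -0.4, 1.3]
grip_width: 0.0335
grip_force: 30.0
```

>>> play_rows(motion=[[[0, 0, 0, 0, 0, 0, 1], [0, 0, 0, 0, 0, 0, 1], [0, 0, 0, 0, 0, 0, 1], [0, 0, 0, 0, 0, 0, 1], [0, 0, -0.1, 0, 0, 0, 1], [0, 0, -0.25, 0, 0, 0, 1], [0, 0, -0.32, 0, 0, 0, 1], [0, 0, -0.32, 0, 0, 0, 1]]])

```text
time_s: 13.65
ee_pos: [0.6292, 0.1306, 0.2471]
eef_rot: [3.137, -0.001, 1.553]
force: [0.5, -0.5, 0.4]
grip_width: 0.0926
grip_force: 0.0
```

```bash
python3 go.py .437 .2397 .245 55.8
```

```text
t 13.65 pos [0.6292 0.1306 0.2471] rot [ 1.7972e+02 -5.0000e-02  8.8990e+01] F [ 0.5 -0.5  0.4] grip 0.0926 0.0
frac [ 0.4225 -0.7762  0.0052] [ 0.0007 -0.0003  0.0922]
```

>>> play_rows(motion=[[[0.4225, -0.776, 0, 0, 0, 0.0922, 1], [0.4225, -0.776, 0, 0, 0, 0.0922, 1], [0.4225, -0.776, 0, 0, 0, 0.0922, 1], [0.4225, -0.776, 0, 0, 0, 0.0922, 1], [0.4225, -0.776, 0, 0, 0, 0.0922, 1], [0.4225, -0.776, 0, 0, 0, 0.0922, 1], [0.4225, -0.776, 0, 0, 0, 0.0922, 1]]])

```text
time_s: 14.35
ee_pos: [0.4364, 0.2395, 0.2436]
eef_rot: [-3.141, 0.001, 0.975]
force: [0.6, -1.0, -0.5]
grip_width: 0.094
grip_force: 0.0
```

```bash
python3 go.py .437 .2397 .135 55.8; cat > caps.py <<'E'
from h import *
from station import camera
c=camera("top");W=world(c);Z=W[...,2];v,u=np.mgrid[:384,:512]
for n,h in dict(amber=.179,white=.182,green=.176).items():
    pass
m0=(u>165)&(u<290)&(v>120)&(v<200)&(Z>.17)&(Z<.19)
k,l=cv2.connectedComponents(m0.astype(np.uint8))
for i in range(1,k):
    m=l==i
    if m.sum()>60: h=np.median(Z[m]);print("cap z",h.round(4),rect(c,m,h),c["frame"][m].mean(0).round())
E
python3 caps.py
```

```text
t 14.35 pos [0.4364 0.2395 0.2436] rot [-1.7999e+02  3.0000e-02  5.5850e+01] F [ 0.6 -1.  -0.5] grip 0.094 0.0
frac [0.0025 0.0016 0.4342] [-0.      0.0001  0.0001]
cap z 0.1792 (array([627.5, 129.4]), array([32.2, 41.9], dtype=float32), np.float32(89.0), 324) [172. 178. 179.]
```

Amber now sits at y = 0.1294, about 2 mm from the panel, and it is square to the ledge. Next I grasp white.

>>> play_rows(motion=[[[0.002, 0.002, 0.18, 0, 0, 0, 1], [0.002, 0.002, 0.34, 0, 0, 0, 1], [0.002, 0.002, 0.42, 0, 0, 0, 1], [0.002, 0.002, 0.434, 0, 0, 0, 1], [0.002, 0.002, 0.434, 0, 0, 0, -1], [0.002, 0.002, 0.434, 0, 0, 0, -1], [0.002, 0.002, 0.434, 0, 0, 0, -1], [0.002, 0.002, 0.434, 0, 0, 0, -1], [0.002, 0.002, 0.434, 0, 0, 0, -1], [0.002, 0.002, 0.434, 0, 0, 0, -1]]])

```text
time_s: 15.4
ee_pos: [0.437, 0.2397, 0.136]
eef_rot: [3.141, -0.0, 0.974]
force: [0.5, -0.8, -1.2]
grip_width: 0.0494
grip_force: 0.0
```

>>> play_rows(motion=[[[0, 0, 0, 0, 0, 0, -1], [0, 0, 0, 0, 0, 0, -1], [0, 0, 0, 0, 0, 0, -1], [0, 0, 0, 0, 0, 0, -1]]])

```text
time_s: 15.8
ee_pos: [0.4369, 0.2397, 0.1357]
eef_rot: [-3.142, 0.0, 0.974]
force: [-0.7, 0.6, 0.5]
grip_width: 0.034
grip_force: 29.9
```

>>> play_rows(motion=[[[0, 0, -0.02, 0, 0, 0, -1], [0, 0, -0.07, 0, 0, 0, -1], [0, 0, -0.15, 0, 0, 0, -1], [0, 0, -0.23, 0, 0, 0, -1], [0, 0, -0.31, 0, 0, 0, -1], [0, 0, -0.38, 0, 0, 0, -1], [0, 0, -0.42, 0, 0, 0, -1], [0, 0, -0.42, 0, 0, 0, -1]]])

```text
time_s: 16.6
ee_pos: [0.4373, 0.2399, 0.2422]
eef_rot: [3.14, -0.002, 0.974]
force: [0.2, -0.1, -2.6]
grip_width: 0.0342
grip_force: 29.9
```

```bash
python3 go.py .627 .066 .240 89
```

```text
t 16.6 pos [0.4373 0.2399 0.2422] rot [ 1.7992e+02 -1.2000e-01  5.5790e+01] F [ 0.2 -0.1 -2.6] grip 0.0342 29.937888085842133
frac [-0.1486  1.0184  0.0099] [ 0.0003 -0.0003 -0.0922]
```

>>> play_rows(motion=[[[-0.04, 0.04, 0, 0, 0, -0.01, -1], [-0.12, 0.12, 0, 0, 0, -0.024, -1], [-0.22, 0.22, 0, 0, 0, -0.042, -1], [-0.33, 0.33, 0, 0, 0, -0.062, -1], [-0.43, 0.43, 0, 0, 0, -0.08, -1], [-0.5, 0.495, 0, 0, 0, -0.0922, -1], [-0.52, 0.514, 0, 0, 0, -0.0922, -1], [-0.52, 0.514, 0, 0, 0, -0.0922, -1]]])

```text
time_s: 17.4
ee_pos: [0.47, 0.0595, 0.2401]
eef_rot: [-3.141, -0.0, 1.55]
force: [-0.5, -0.0, -1.6]
grip_width: 0.0338
grip_force: 29.9
```

```bash
python3 go.py .6275 .063 .240 89
```

```text
t 17.4 pos [0.47   0.0595 0.2401] rot [-179.94   -0.     88.79] F [-0.5 -0.  -1.6] grip 0.0338 29.944060742855072
frac [ 2.710e-02  6.294e-01 -1.000e-04] [-0.0002 -0.     -0.0006]
```

>>> play_rows(motion=[[[0, 0.06, 0, 0, 0, 0, -1], [0.01, 0.18, 0, 0, 0, 0, -1], [0.01, 0.31, 0, 0, 0, 0, -1], [0.02, 0.44, 0, 0, 0, 0, -1], [0.02, 0.55, 0, 0, 0, 0, -1], [0.027, 0.61, 0, 0, 0, -0.0006, -1], [0.027, 0.63, 0, 0, 0, -0.0006, -1], [0.027, 0.63, 0, 0, 0, -0.0006, -1]]])

```text
time_s: 18.2
ee_pos: [0.6276, 0.0649, 0.24]
eef_rot: [-3.14, -0.0, 1.557]
force: [0.8, -0.3, -3.2]
grip_width: 0.0337
grip_force: 30.0
```

```bash
python3 go.py .6275 .0710 .1695 89; python3 - <<'E'
from h import *
from station import camera
c=camera("side");cv2.imwrite("pics/side3.png",cv2.resize(c["frame"][60:260,180:360,::-1],None,fx=3,fy=3))
E
```

```text
t 18.2 pos [0.6276 0.0649 0.24  ] rot [-179.94   -0.     89.2 ] F [ 0.8 -0.3 -3.2] grip 0.0337 29.955859780311584
frac [ 0.0243 -0.0003  0.2819] [-0.0002 -0.      0.0006]
```

View pics/side3.png

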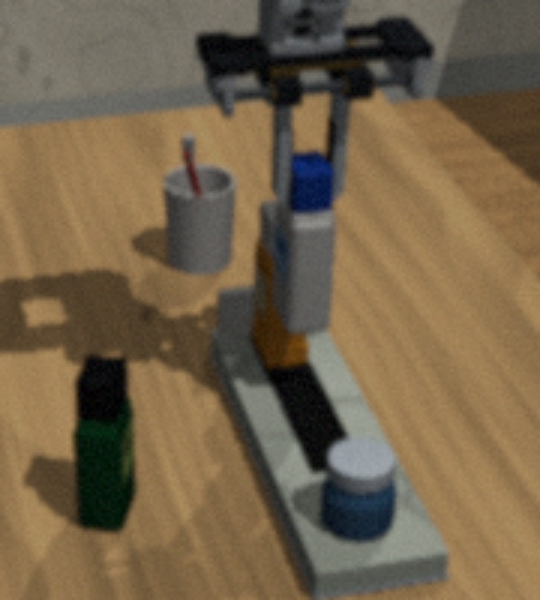

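White hangs straight above the strip at about (308,260), in front of amber. I lower it while closing in to y ≈ 0.0705.

>>> play_rows(motion=[[[0, 0, 0.03, 0, 0, 0, -1], [0, 0, 0.09, 0, 0, 0, -1], [0, 0, 0.15, 0, 0, 0, -1], [0.01, 0, 0.21, 0, 0, 0, -1], [0.016, 0, 0.255, 0, 0, 0, -1], [0.022, 0, 0.275, 0, 0, 0.0006, -1], [0.022, 0, 0.282, 0, 0, 0.0006, -1], [0.022, 0, 0.282, 0, 0, 0.0006, -1]]])

```text
time_s: 19.05
ee_pos: [0.628, 0.0694, 0.1704]
eef_rot: [3.141, -0.0, 1.553]
force: [0.2, -0.0, -2.2]
grip_width: 0.0339
grip_force: 30.0
```

>>> play_rows(motion=[[[0, 0, 0.006, 0, 0, 0, -1], [0, 0, 0.011, 0, 0, 0, -1], [0, 0, 0.015, 0, 0, 0, -1], [0, 0, 0.015, 0, 0, 0, -1]]])

```text
time_s: 19.45
ee_pos: [0.6278, 0.0694, 0.1664]
eef_rot: [-3.142, -0.0, 1.553]
force: [-0.1, 0.5, -1.9]
grip_width: 0.0337
grip_force: 30.0
```

>>> play_rows(motion=[[[0.004, 0, 0, 0, 0, 0, -1], [0.008, 0, 0, 0, 0, 0, -1], [0.008, 0, 0.003, 0, 0, 0, -1], [0.008, 0, 0.005, 0, 0, 0, -1], [0.008, 0, 0.005, 0, 0, 0, -1]]])

```text
time_s: 19.95
ee_pos: [0.628, 0.0715, 0.1657]
eef_rot: [3.141, -0.0, 1.553]
force: [-1.6, 0.6, 4.2]
grip_width: 0.0342
grip_force: 30.0
```

Contact with the ledge reads about +4 N, so I release and rise.

>>> play_rows(motion=[[[0, 0, 0, 0, 0, 0, 1], [0, 0, 0, 0, 0, 0, 1], [0, 0, 0, 0, 0, 0, 1], [0, 0, 0, 0, 0, 0, 1], [0, 0, -0.1, 0, 0, 0, 1], [0, 0, -0.25, 0, 0, 0, 1], [0, 0, -0.32, 0, 0, 0, 1], [0, 0, -0.32, 0, 0, 0, 1]]])

```text
time_s: 20.75
ee_pos: [0.6286, 0.0714, 0.248]
eef_rot: [3.137, -0.0, 1.553]
force: [0.4, 0.1, -0.2]
grip_width: 0.0926
grip_force: 0.0
```

```bash
python3 go.py .432 -.0313 .240 65.6
```

```text
t 20.75 pos [0.6286 0.0714 0.248 ] rot [ 1.7973e+02 -2.0000e-02  8.8980e+01] F [ 0.4  0.1 -0.2] grip 0.0926 0.0
frac [-0.4248 -0.7793  0.0283] [ 0.0007 -0.0002  0.065 ]
```

>>> play_rows(motion=[[[-0.425, -0.779, 0.02, 0, 0, 0.065, 1], [-0.425, -0.779, 0.02, 0, 0, 0.065, 1], [-0.425, -0.779, 0.02, 0, 0, 0.065, 1], [-0.425, -0.779, 0.02, 0, 0, 0.065, 1], [-0.425, -0.779, 0.02, 0, 0, 0.065, 1], [-0.425, -0.779, 0.02, 0, 0, 0.065, 1], [-0.425, -0.779, 0.02, 0, 0, 0.065, 1]]])

```text
time_s: 21.45
ee_pos: [0.4313, -0.0314, 0.2397]
eef_rot: [-3.141, -0.0, 1.144]
force: [0.9, 0.0, -0.0]
grip_width: 0.094
grip_force: 0.0
```

```bash
python3 caps.py; python3 go.py .432 -.0313 .129 65.6
```

```text
cap z 0.1821 (array([626.8,  71.8]), array([34.2, 39.9], dtype=float32), np.float32(89.0), 336) [ 22.  68. 163.]
cap z 0.179 (array([627.6, 129.4]), array([32.2, 41.9], dtype=float32), np.float32(89.0), 323) [180. 186. 187.]
t 21.5 pos [ 0.4317 -0.0312  0.2397] rot [-179.97    0.     65.58] F [-0.2 -0.1  0.4] grip 0.0943 0.0
frac [1.000e-04 1.400e-03 4.428e-01] [-0.0001  0.     -0.0001]
```

White is 57.6 to 58 mm from amber, a gap of about 2 mm, and both are square. Next I grasp green.

>>> play_rows(motion=[[[0, 0.001, 0.18, 0, 0, 0, 1], [0, 0.001, 0.34, 0, 0, 0, 1], [0, 0.001, 0.42, 0, 0, 0, 1], [0, 0.001, 0.443, 0, 0, 0, 1], [0, 0.001, 0.443, 0, 0, 0, -1], [0, 0.001, 0.443, 0, 0, 0, -1], [0, 0.001, 0.443, 0, 0, 0, -1], [0, 0.001, 0.443, 0, 0, 0, -1], [0, 0.001, 0.443, 0, 0, 0, -1], [0, 0.001, 0.443, 0, 0, 0, -1]]])

```text
time_s: 22.5
ee_pos: [0.4316, -0.0315, 0.1297]
eef_rot: [3.141, -0.0, 1.145]
force: [-0.1, -0.5, 0.1]
grip_width: 0.0492
grip_force: 0.0
```

>>> play_rows(motion=[[[0, 0, 0, 0, 0, 0, -1], [0, 0, 0, 0, 0, 0, -1], [0, 0, 0, 0, 0, 0, -1], [0, 0, 0, 0, 0, 0, -1]]])

```text
time_s: 22.9
ee_pos: [0.4315, -0.0315, 0.1295]
eef_rot: [-3.142, -0.0, 1.145]
force: [-0.5, -1.3, 0.7]
grip_width: 0.0338
grip_force: 30.0
```

>>> play_rows(motion=[[[0, 0, -0.02, 0, 0, 0, -1], [0, 0, -0.07, 0, 0, 0, -1], [0, 0, -0.15, 0, 0, 0, -1], [0, 0, -0.23, 0, 0, 0, -1], [0, 0, -0.31, 0, 0, 0, -1], [0, 0, -0.38, 0, 0, 0, -1], [0, 0, -0.42, 0, 0, 0, -1], [0, 0, -0.42, 0, 0, 0, -1]]])

```text
time_s: 23.7
ee_pos: [0.4318, -0.0315, 0.2354]
eef_rot: [3.14, -0.0, 1.145]
force: [-0.1, 0.1, -2.3]
grip_width: 0.0338
grip_force: 30.0
```

```bash
python3 go.py .6265 .003 .234 89
```

```text
t 23.7 pos [ 0.4318 -0.0315  0.2354] rot [ 1.799e+02 -3.000e-02  6.559e+01] F [-0.1  0.1 -2.3] grip 0.0338 29.969849288463593
frac [0.4476 0.652  0.0069] [ 0.0003 -0.     -0.065 ]
```

>>> play_rows(motion=[[[0.03, 0.04, 0, 0, 0, -0.01, -1], [0.1, 0.14, 0, 0, 0, -0.025, -1], [0.19, 0.27, 0, 0, 0, -0.045, -1], [0.28, 0.41, 0, 0, 0, -0.065, -1], [0.36, 0.53, 0, 0, 0, -0.065, -1], [0.42, 0.61, 0, 0, 0, -0.065, -1], [0.447, 0.652, 0, 0, 0, -0.065, -1], [0.447, 0.652, 0, 0, 0, -0.065, -1]]])

```text
time_s: 24.5
ee_pos: [0.6266, 0.0032, 0.2322]
eef_rot: [-3.139, -0.0, 1.554]
force: [-0.2, -0.1, -2.1]
grip_width: 0.0336
grip_force: 30.0
```

```bash
python3 go.py .6267 .0118 .1625 89
```

```text
t 24.5 pos [0.6266 0.0032 0.2322] rot [-1.7984e+02 -1.0000e-02  8.9010e+01] F [-0.2 -0.1 -2.1] grip 0.0336 29.96990740299225
frac [0.0345 0.0007 0.2788] [-0.0004 -0.      0.    ]
```

>>> play_rows(motion=[[[0, 0, 0.03, 0, 0, 0, -1], [0, 0, 0.09, 0, 0, 0, -1], [0, 0, 0.15, 0, 0, 0, -1], [0.01, 0, 0.21, 0, 0, 0, -1], [0.02, 0, 0.25, 0, 0, 0, -1], [0.03, 0, 0.27, 0, 0, 0, -1], [0.034, 0, 0.278, 0, 0, 0, -1], [0.034, 0, 0.278, 0, 0, 0, -1], [0.034, 0, 0.278, 0, 0, 0, -1]]])

```text
time_s: 25.4
ee_pos: [0.6265, 0.0114, 0.1655]
eef_rot: [3.141, 0.0, 1.553]
force: [-1.4, -0.3, -1.1]
grip_width: 0.0339
grip_force: 30.0
```

```bash
python3 go.py .6267 .0128 .1596 89
```

```text
t 25.4 pos [0.6265 0.0114 0.1655] rot [179.95   0.    88.99] F [-1.4 -0.3 -1.1] grip 0.0339 29.969758093357086
frac [0.0056 0.0006 0.0237] [ 0.0002  0.     -0.    ]
```

>>> play_rows(motion=[[[0.003, 0, 0.004, 0, 0, 0, -1], [0.006, 0, 0.01, 0, 0, 0, -1], [0.006, 0, 0.016, 0, 0, 0, -1], [0.006, 0, 0.021, 0, 0, 0, -1], [0.006, 0, 0.023, 0, 0, 0, -1], [0.006, 0, 0.023, 0, 0, 0, -1]]])

```text
time_s: 26.0
ee_pos: [0.6263, 0.0129, 0.1595]
eef_rot: [3.141, -0.0, 1.553]
force: [-2.1, 0.5, 2.5]
grip_width: 0.0338
grip_force: 30.0
```

Green is in contact with the ledge, so I release, rise and back away.

>>> play_rows(motion=[[[0, 0, 0, 0, 0, 0, 1], [0, 0, 0, 0, 0, 0, 1], [0, 0, 0, 0, 0, 0, 1], [0, 0, 0, 0, 0, 0, 1], [0, 0, -0.1, 0, 0, 0, 1], [0, 0, -0.25, 0, 0, 0, 1], [0, 0, -0.36, 0, 0, 0, 1], [0, -0.2, -0.38, 0, 0, 0, 1], [0, -0.4, -0.38, 0, 0, 0, 1], [0, -0.6, -0.38, 0, 0, 0, 1]]])

```text
time_s: 27.0
ee_pos: [0.4747, 0.0156, 0.2539]
eef_rot: [3.141, 0.0, 1.553]
force: [0.7, 0.7, 0.8]
grip_width: 0.0941
grip_force: 0.0
```

>>> play_rows(motion=[[[0, -0.05, 0, 0, 0, 0, 1], [0, -0.05, 0, 0, 0, 0, 1], [0, -0.05, 0, 0, 0, 0, 1]]])

```text
time_s: 27.3
ee_pos: [0.4648, 0.0157, 0.2546]
eef_rot: [3.14, 0.0, 1.553]
force: [0.0, -0.7, -0.4]
grip_width: 0.0941
grip_force: 0.0
```

```bash
python3 caps.py; python3 - <<'E'
from h import *
from station import camera
s=camera("side")["frame"];t=camera("top")["frame"]
a=cv2.resize(s[60:260,180:360],None,fx=2,fy=2);b=cv2.resize(t[100:260,100:320],None,fx=1.9,fy=1.9)
im=np.zeros((400,790,3),np.uint8);im[:400,:360]=a;im[:b.shape[0],365:365+b.shape[1]]=b;cv2.imwrite("pics/end.png",im[:,:,::-1])
E
```

```text
cap z 0.1822 (array([626.8,  71.8]), array([34.2, 39.9], dtype=float32), np.float32(89.0), 336) [ 23.  72. 170.]
cap z 0.1789 (array([627.6, 129.4]), array([32.2, 41.9], dtype=float32), np.float32(89.0), 324) [187. 193. 194.]
cap z 0.1762 (array([625.1,  13.3]), array([34.5, 40.1], dtype=float32), np.float32(89.0), 320) [29. 31. 29.]
```

View pics/end.png

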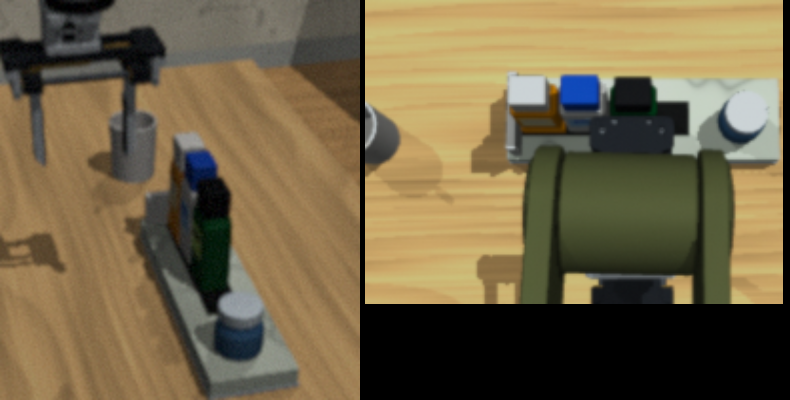

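The final view shows amber, white and green upright in one straight row from the panel along the strip, with gaps of about 2 mm. The jar and tumbler look undisturbed, and the gripper is clear of everything.

```bash
python3 -c "
from station import workorder
print(workorder.hand_in())"
```

```text
the job is handed in; nothing more can be done
None
```

The job is handed in: the amber, white and green bottles stand upright and square in that order from the panel, with gaps of about 2 mm. The jar, tumbler and soap dish were not touched, and the arm took about 27 s of the 72 s allowed; the hand-in gave no verdict.

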